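# Empty the cork hopper into the pan and bolt its trap-door again

### The job

Slide the orange pan under the hopper, then draw the bolt and swing the hopper's trap-door wide open with the red lever so that all the used corks drop into the pan. Shut the door again and push the bolt fully home, then tug the lever toward open with about 10 N (never over 25 N) to prove that the bolt holds. Leave the pan with the corks under the hopper, and do not shift or tip the things standing around.

Things in the scene. Friction and masses are not known exactly. Their poses are not given: they have to be found in the camera images.
- hopper: Fixed drop-bottom hopper: open-topped aluminium box, 120 mm square (110 inside), 177 to 270 mm above the table, on a blue post (110 mm wide, 250 high, from 100 mm behind the centre; foot 170 wide to 158 behind), so the space below is open in front and at both sides. Origin on the table under the box's centre; -x faces the robot, y is to the left seen from the robot.
- outlet (a point): Centre of the hopper's outlet, straight above the hopper's origin, at 177 mm. The trap-door (112 mm) hangs on the left (+y) edge; open, its free edge hangs about 85 mm above the table and the corks slide off it toward -y, stopped by a fixed guard plate that hangs below the right wall (68 mm right of the centre) down to 90 mm above the table.
- door_handle (a point): Middle of the red grip of the door's lever: round bar 18 mm thick, 44 long, along the hopper's x, to 134 mm in front of its centre; the dark lever (8 x 12 mm) is 85 mm in front. Turns with the door about door_hinge, radius 100 mm. Shut: leans 0.61 rad from vertical to the left (+y), grip 257 mm above the table; it swings over the top to the right (-y), opening the door by the same angle.
- door_hinge (a point): Point on the door's hinge line (parallel to the hopper's x) level with the grip along it: hopper frame x -114, y 62, z 175 mm.
- door (a joint): Angle of the trap-door, rad: 0 shut, 1.15 wide open (stop). Stiff hinge: it stays where it is left; moving it takes about 2 N at the grip. Bolted, it gives by up to 0.06 rad (6 mm at the grip) before the bolt stops it.
- bolt_knob (a point): Middle of the bolt's black upright knob, 16 mm thick, 40 mm high, its middle 270 mm above the table, left outside the hopper: 82 mm left of its centre (22 mm off the wall), 30 mm in front of the centre when the bolt is home. It slides along the hopper's x, 35 mm back (+x).
- bolt (a joint): Position of the bolt, m: 0 fully home, its end toward the robot and in the lever's way, blocking the shut lever with about 3 mm play; 0.035 drawn fully back, away from the robot (stop). Draw it back at least 0.025 before the lever can pass. Friction 2 N; it stays where it is left.
- pan: Loose orange pan, 150 mm (its x) by 190 mm (its y), 55 mm high, walls 4 mm, floor 5 mm, 0.2 kg; origin under the centre of its floor. A straight black handle 20 mm wide and 26 mm high (27 to 53 mm above the table) runs out from its front along -x, to 225 mm from its centre. It is best slid along the table, held by the handle.
- pan_grip (a point): Where to hold the pan's handle: 192 mm in front of the pan's centre (its -x), 40 mm above the table; with the pan under the hopper the gripper then stands clear of the lever.
- used_cork_1: Used wine cork, 24 mm thick, about 43 mm long, one of four that start on the hopper's shut trap-door; origin at the underside of its middle as it lies at the start (12 mm off its axis).
- used_cork_2: Used wine cork, 24 mm thick, about 43 mm long, one of four that start on the hopper's shut trap-door; origin at the underside of its middle as it lies at the start (12 mm off its axis).
- used_cork_3: Used wine cork, 24 mm thick, about 43 mm long, one of four that start on the hopper's shut trap-door; origin at the underside of its middle as it lies at the start (12 mm off its axis).
- used_cork_4: Used wine cork, 24 mm thick, about 43 mm long, one of four that start on the hopper's shut trap-door; origin at the underside of its middle as it lies at the start (12 mm off its axis).
- mug: Purple mug with a handle, 91 x 121 mm, 100 mm high, standing near the front of the table; origin under its middle, the round body (94 mm) centred 15 mm toward its +y, the handle toward -y. Leave alone.
- jug: Tall white soap jug, 83 mm (its x) by 133 mm (its y), 294 mm high; origin under its middle. Leave alone.
- bottle: Half wine bottle, 62 mm thick, 232 mm high, standing beside the hopper; origin under its middle. Leave alone.
- tankard: Dark grey tankard with a handle, 91 x 124 mm, 122 mm high, standing on the other side of the hopper; origin under its middle, the round body (92 mm) centred 16 mm toward its +y, the handle toward -y. Leave alone.
- spray: Spray bottle, 60 mm (its x) by 118 mm (its y), 278 mm high, standing to the left; origin under its middle. Leave alone.

How it is judged:
On the way, in this order (a step that is already met when the one before it is completed fails the run):
1. the pan stands under the hopper, door shut and corks still above it (horizontal distance between pan and outlet below 0.04 m and value of joint door below 0.08 rad and height (world z) of each of used_cork_1, used_cork_2, used_cork_3, used_cork_4 above 0.16 m), for 0.2 s.
2. the trap-door is wide open and all four corks lie in the pan (value of joint door above 0.8 rad and x of used_cork_1 in the frame of pan between -0.073 and 0.073 m and y of used_cork_1 in the frame of pan between -0.093 and 0.093 m and z of used_cork_1 in the frame of pan between -0.01 and 0.055 m and x of used_cork_2 in the frame of pan between -0.073 and 0.073 m and y of used_cork_2 in the frame of pan between -0.093 and 0.093 m and z of used_cork_2 in the frame of pan between -0.01 and 0.055 m and x of used_cork_3 in the frame of pan between -0.073 and 0.073 m and y of used_cork_3 in the frame of pan between -0.093 and 0.093 m and z of used_cork_3 in the frame of pan between -0.01 and 0.055 m and x of used_cork_4 in the frame of pan between -0.073 and 0.073 m and y of used_cork_4 in the frame of pan between -0.093 and 0.093 m and z of used_cork_4 in the frame of pan between -0.01 and 0.055 m), for 0.2 s.
3. the door is shut and the bolt is home (value of joint door below 0.08 rad and value of joint bolt below 0.006 m), for 0.2 s.
4. the lever is tugged toward open and the bolt holds it (all of step 3 and contact force between bolt and door above 5 N), for 0.2 s.
At the end, for the whole second after the job is handed in: Door shut (under 0.08 rad), bolt home (within 6 mm), all four corks inside the pan, the pan at rest with its centre within 40 mm of under the outlet (all of step 3 and horizontal distance between pan and outlet below 0.04 m and linear speed of pan below 0.02 m/s and x of used_cork_1 in the frame of pan between -0.073 and 0.073 m and y of used_cork_1 in the frame of pan between -0.093 and 0.093 m and z of used_cork_1 in the frame of pan between -0.01 and 0.055 m and x of used_cork_2 in the frame of pan between -0.073 and 0.073 m and y of used_cork_2 in the frame of pan between -0.093 and 0.093 m and z of used_cork_2 in the frame of pan between -0.01 and 0.055 m and x of used_cork_3 in the frame of pan between -0.073 and 0.073 m and y of used_cork_3 in the frame of pan between -0.093 and 0.093 m and z of used_cork_3 in the frame of pan between -0.01 and 0.055 m and x of used_cork_4 in the frame of pan between -0.073 and 0.073 m and y of used_cork_4 in the frame of pan between -0.093 and 0.093 m and z of used_cork_4 in the frame of pan between -0.01 and 0.055 m); the robot touches nothing.
It fails at once if the mug, jug, bottle, tankard or spray bottle is shifted by over 30 mm or tipped (distance of any of mug, jug, bottle, tankard, spray from where it was at the start of the episode above 0.03 m or angle between any of mug, jug, bottle, tankard, spray's own z axis and vertical above 0.25 rad).
It fails at once if the lever is wrenched against the bolt (over 40 N at the bolt, about 25 N at the grip) (contact force between bolt and door above 40 N).
It also fails if it takes over 72 s, if anything falls off the work surface, if the arm or the gripper's body presses on something with over 40 N, if the wrist force passes 120 N, or if a joint passes its speed limit or range.

### The arm

A 6-joint arm with a two-finger parallel gripper is mounted at the origin on a cart in front of the work surface, level with it; the furniture and walls round the work are solid. World frame = base frame: x ahead of the robot, y to its left, z up, the work surface at z = 0. Lengths are in m, angles in rad, forces in N, time in s.
With the tool pointing down it reaches from about 0.275 to 0.825 m from the base axis. Payload 4.9 kg.
Tool frame: the origin (TCP) lies on the centre line of the jaws, within the pads' length; the fingertips stand 17 mm ahead of it and the grasp point (between the pads) lies 2 mm behind it (ctrl.tcp_to_tips is the distance from the TCP to the fingertips, in m); z points along the fingers, y is the line along which they close (so a half turn about z gives the same grasp; the last joint's range is limited). The gripper opens to 85 mm and grips with 20 to 120 N. Pads are 22 mm wide; open, the fingers measure 114 mm over their backs; the gripper's body (76 mm by 85 mm) begins 54 mm behind the grasp point. The pads swing forward as they close: fully open they stand 13 mm farther back than shut.
Start: joints at [1.043, 0.326, -0.193, 1.052, 0, 1.437], TCP at [0.211, 0.508, 0.248] pointing down, gripper open.
Joint ranges: [-2.65, 2.65], [-0.97, 1.79], [-1.3, 1.35], [-1.93, 2.1], [-1.47, 1.37], [-3.14, 3.14]. Speed limits (rad/s): [2.57, 2.57, 3.14, 3.14, 3.14, 3.14].

### API

Orientations are given as a rotation vector (axis times angle).
In Python, from cell import ctrl gives the robot as it stands. Calls block until the motion is done:
- ctrl.movep(position, orientation): joint-space move of the TCP to a pose.
- ctrl.move_l(position, velocity=0.15, rot=None, until_force=None): straight line of the TCP; rot=None keeps the orientation; velocity is the mean speed in m/s. With until_force (N) it stops when the force on the tool has changed by that much, and returns True; else False.
- ctrl.set_joints(angles): joint-space move.
- ctrl.let_go() and ctrl.grab(newtons=None): open the fingers fully, or close them until they stop; newtons is the grip in N (None keeps the last).
- ctrl.sleep(seconds).
- ctrl.ik(position, orientation): joint angles nearest the present ones, or None.
- ctrl.grab_frame(name): name is "side" or "top" or "wrist"; returns a dict with "img" (420x560x3 uint8, red, green, blue), "fx", "fy", "cx", "cy" (pixels), "k1" (the pictures are not rectified: a ray, as slopes to the right and down, at radius r is drawn at 1 + k1 r^2 times it, then the intrinsics apply), "cam_to_world" (4x4, takes a point from camera to world coordinates); the wrist camera has in their place "T_tool_cam" (4x4, takes a point from camera to tool coordinates, whose origin is the TCP and whose axes are the flange's). Camera axes: x right, y down, z forward; pixel columns grow to the right and rows downward; lengths in m; the calibration is good to about 2 mm. A picture is of the moment at which its call begins: read the wrist's pose just before it. There is no depth.
A pose or a line that the arm cannot do raises ctrl.MotionError and nothing moves.
- ctrl.sign_off(): hands the job in; it is judged then, once.
Readings, each from a call of its own:
- ctrl.read_clock(): time.
- ctrl.read_q(): joint angles.
- ctrl.read_joint_velocities(): joint speeds.
- ctrl.read_tau(): joint torques, N m.
- ctrl.read_position(): TCP position.
- ctrl.read_eef_rot(): TCP orientation.
- ctrl.read_contact_force(): force on the tool from outside, world axes, zero at the start.
- ctrl.read_wrist_torque(): the same for the moment, N m.
- ctrl.read_finger_gap(): opening from 0.0 (shut) to 1.0 (fully open).
- ctrl.read_grasp_force(): force on a finger pad.
Only numpy, scipy, OpenCV 4.12 (cv2) and the standard library are available. Lean on these libraries where they do the work, as an engineer would, in place of code of your own. Each camera call takes 0.05 s, during which the arm holds its last target. There are 200 camera calls.

## Working session

There is one attempt and no reset: what is moved stays moved. The work goes in short steps, each a Python script; the robot and the scene stay as the last script left them, time stands still between calls to the robot, and variables do not carry over. Pictures are saved under pics/ and viewed, at most 10 in all, crops included, and the job is handed in when it is done.

```bash
ls; mkdir -p pics
python3 - <<'E'
from cell import ctrl
import cv2,numpy as np
for n in("top","side"):
    f=ctrl.grab_frame(n); cv2.imwrite(f"pics/{n}0.png",f["img"][:,:,::-1]); 
    print(n,f["fx"],f["fy"],f["cx"],f["cy"],f["k1"],np.round(f["cam_to_world"],4).tolist())
print(ctrl.read_eef_rot(),ctrl.read_clock(),ctrl.tcp_to_tips)
E
```

```text
cell.py
pics
top 472.923988965231 472.923988965231 276.9188661236635 212.63187037911678 -0.01197552285444286 [[-0.3028, -0.8583, 0.4143, -0.1698], [-0.9531, 0.273, -0.1308, 0.3526], [-0.0008, -0.4345, -0.9007, 1.7509], [0.0, 0.0, 0.0, 1.0]]
side 384.1330249708712 384.1330249708712 282.22501789839913 213.244151209877 0.028804748410703553 [[0.5508, 0.585, -0.5953, 1.2986], [0.8344, -0.4019, 0.3771, -0.364], [-0.0187, -0.7045, -0.7095, 1.068], [0.0, 0.0, 0.0, 1.0]]
[-6.14511953e-01 -3.08038523e+00  2.33282022e-03] 0.1 0.017
```

View pics/top0.png

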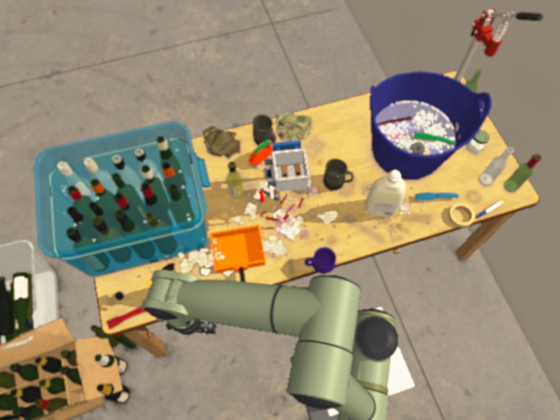

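View pics/side0.png

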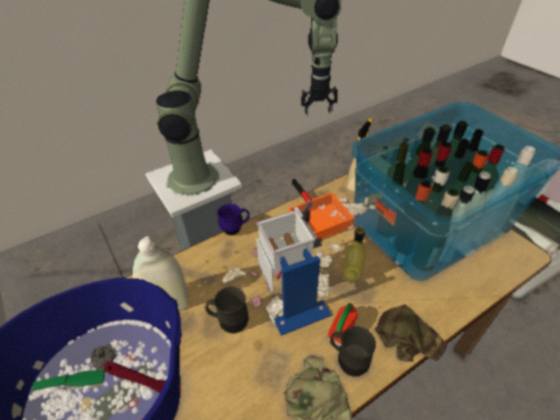

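Top view: the hopper is at about (291,170), the pan at (237,250) with its handle going down to about (243,280), the mug at (322,260), the bottle at (235,180), the tankard at (337,175) and the jug at (387,190). I'll enlarge both views.

Run:
```python
import cv2
a=cv2.imread("pics/top0.png")[130:290,190:360]; cv2.imwrite("pics/t1.png",cv2.resize(a,None,fx=3.75,fy=3.75,interpolation=cv2.INTER_CUBIC)[:600])
a=cv2.imread("pics/side0.png")[170:340,190:400]; cv2.imwrite("pics/s1.png",cv2.resize(a,None,fx=3.5,fy=3.5,interpolation=cv2.INTER_CUBIC))
```

```text
(no output)
```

View pics/t1.png

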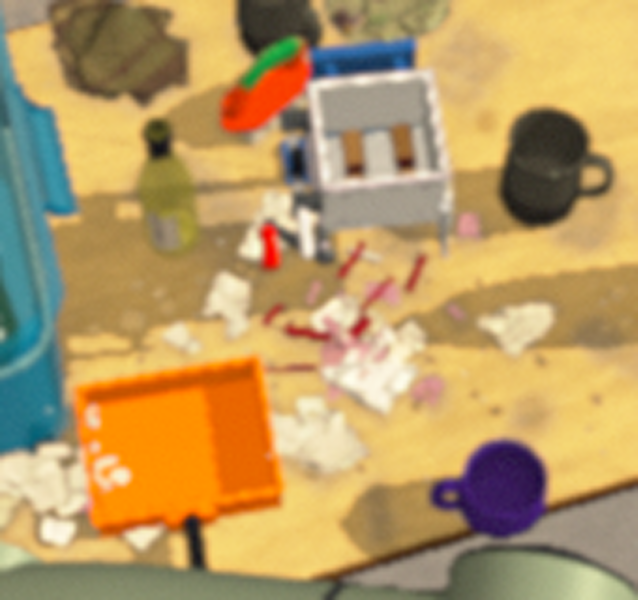

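View pics/s1.png

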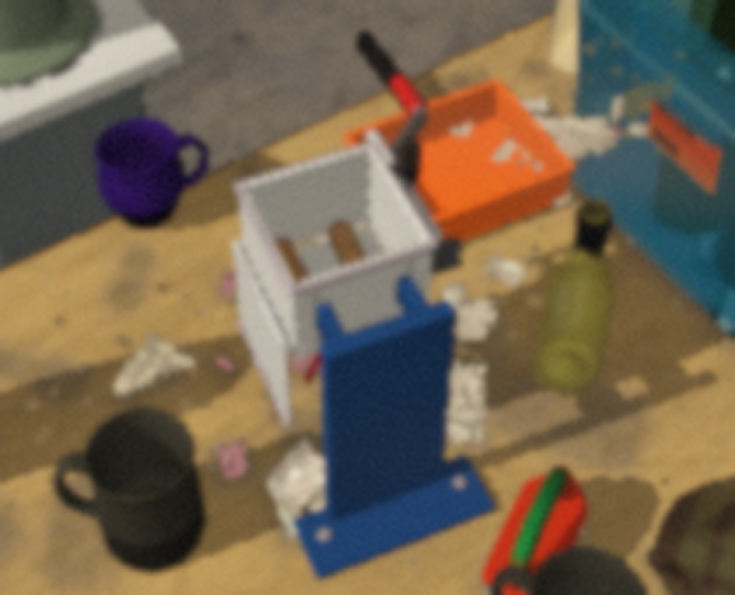

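The crops show the hopper rim, with t1 corners (309,86), (434,72), (450,182), (322,195). The pan rim corners are (77,386), (262,358), (281,497), (98,530). The red grip is at (270,247), the bolt knob near (290,157), and two corks are visible inside the hopper. I'll fit the poses from these.

```bash
cat > cam.py <<'E'
import numpy as np
from scipy.optimize import least_squares
C={"top":(472.924,276.919,212.632,-0.011976,np.array([[-0.3028,-0.8583,0.4143,-0.1698],[-0.9531,0.273,-0.1308,0.3526],[-0.0008,-0.4345,-0.9007,1.7509]])),
"side":(384.133,282.225,213.244,0.028805,np.array([[0.5508,0.585,-0.5953,1.2986],[0.8344,-0.4019,0.3771,-0.364],[-0.0187,-0.7045,-0.7095,1.068]]))}
def proj(c,P):
    f,cx,cy,k,T=C[c]; p=(np.atleast_2d(P)-T[:,3])@T[:,:3]; s=p[:,:2]/p[:,2:]
    s=s*(1+k*(s**2).sum(1,keepdims=True)); return s*f+[cx,cy]
def T1(u): return np.array(u)/3.75+[190,130]-.37
def S1(u): return np.array(u)/3.5+[190,170]-.36
def ray(c,uv,z):
    return least_squares(lambda q:(proj(c,[[q[0],q[1],z]])[0]-uv),[.5,.1]).x
def place(q,L):
    L=np.atleast_2d(np.array(L,float)); c,s=np.cos(q[2]),np.sin(q[2])
    return np.c_[q[0]+c*L[:,0]-s*L[:,1],q[1]+s*L[:,0]+c*L[:,1],L[:,2]]
def fit(obs,q0):
    r=lambda q:np.concatenate([(proj(c,place(q,L))-uv).ravel() for c,L,uv in obs])
    s=least_squares(r,q0); return s.x,np.round(s.fun.reshape(-1,2),1)
E
python3 - <<'E'
from cam import *
def box(a,b,z): return [[a,b,z],[a,-b,z],[-a,-b,z],[-a,b,z]]
h=box(.06,.06,.27)
ot=("top",h,T1([(309,86),(434,72),(450,182),(322,195)]))
os_=("side",h,S1([(437,243),(297,292),(237,187),(373,135)]))
for o in([ot],[os_],[ot,os_]): q,r=fit(o,[.6,.1,0]); print("hop",q,r.tolist())
H=q
p=box(.075,.095,.055)
pt=("top",p,T1([(77,386),(262,358),(281,497),(98,530)]))
for o in([pt],): q,r=fit(o,[.4,.2,0]); print("pan",q,r.tolist())
P=q
print("side pan pred",((proj("side",place(P,p))-[190,170]+.36)*3.5).tolist())
for n,L in dict(grip=[-.112,.062-.0+.0573,.257],knob=[-.03,.082,.27],knobback=[.005,.082,.27],lever=[-.085,.062+.057,.257]).items():
    w=place(H,L); print(n,w,(proj("top",w)-[190,130]+.37)*3.75,(proj("side",w)-[190,170]+.36)*3.5)
print("pangrip",place(P,[-.192,0,.04]),"goal",place(H,[-.192,0,.04]))
for n,uv,z in(("mug",(505,490),.06),("bottle",(168,225),.03),("tank",(545,165),.08)): print(n,ray("top",T1(uv),z))
for n,uv,z in(("jug",(388,197),.1),):print(n,ray("top",uv,z))
E
```

```text
hop [ 0.68000803  0.03130946 -0.19734099] [[0.5, 0.3], [-0.7, 1.0], [-0.4, -0.5], [0.6, -0.7]]
hop [ 0.69062669  0.03084764 -0.16387641] [[0.1, -0.9], [-0.1, -0.5], [0.5, -0.3], [-0.5, 2.1]]
hop [ 0.68633113  0.03144084 -0.17667985] [[-0.3, -0.8], [-1.7, -0.6], [-0.8, -2.2], [0.4, -1.9], [-0.8, -1.7], [-1.2, -1.8], [0.1, -1.5], [-0.8, 1.2]]
pan [ 0.51473729  0.29544905 -0.13520522] [[0.6, 1.1], [-0.6, 0.9], [0.5, -0.6], [-0.5, -1.2]]
side pan pred [[567.2660836391179, 159.52698430625807], [407.5512185549248, 219.88851716860114], [341.92858449329066, 127.53065453164277], [493.7944889549636, 74.3827612813333]]
grip [[0.59704309 0.16856901 0.257     ]] [[268.89182007 248.90861115]] [[406.40848068  92.80534324]]
knob [[0.67121064 0.11743718 0.27      ]] [[296.96178969 163.65256462]] [[409.27565973 154.62709373]]
knobback [[0.70566578 0.1112855  0.27      ]] [[292.53880702 132.87796774]] [[428.00322917 182.37254094]]
lever [[0.62357004 0.1635281  0.257     ]] [[265.92419603 224.13540221]] [[419.54358686 111.96311586]]
pangrip [[0.32448954 0.32132943 0.04      ]] goal [[0.49732006 0.06518715 0.04      ]]
mug [ 0.36270284 -0.00336717]
bottle [0.77585348 0.23808728]
tank [ 0.69558494 -0.16976666]
jug [ 0.52215163 -0.32509723]
```

The grip prediction lands on the red grip in both views, and its heights and sizes agree. Next I'll check reachability and take closer wrist views of the pan handle and hopper.

```bash
cat > rb.py <<'E'
from cell import ctrl
from cam import *
from scipy.spatial.transform import Rotation as R
H=np.array([.684,.0313,-.185]); P=np.array([.5147,.2954,-.1352])
def down(yaw,flip=False):
    # tool z down, tool y along (+/-) the frame's y
    c,s=np.cos(yaw),np.sin(yaw); y=np.array([-s,c,0])*(-1 if flip else 1); z=np.array([0,0,-1.])
    return R.from_matrix(np.c_[np.cross(y,z),y,z]).as_rotvec()
def hp(x,y,z): return place(H,[x,y,z])[0]
def wshot(name):
    import cv2
    p=ctrl.read_position(); M=np.eye(4); M[:3,:3]=R.from_rotvec(ctrl.read_eef_rot()).as_matrix(); M[:3,3]=p
    f=ctrl.grab_frame("wrist"); T=M@f["T_tool_cam"]; cv2.imwrite(f"pics/{name}.png",f["img"][:,:,::-1])
    np.savez(f"{name}.npz",T=T,k=[f["fx"],f["cx"],f["cy"],f["k1"]]); return f,T
def load(name):
    d=np.load(f"{name}.npz"); C[name]=(*d["k"],d["T"][:3])
E
python3 - <<'E'
from rb import *
for fl in(0,1):
  print(fl)
  for n,p,yw in[("pan",place(P,[-.192,0,.04])[0],P[2]),("panup",place(P,[-.192,0,.2])[0],P[2]),("goal",hp(-.192,0,.04),H[2]),
   ("look",hp(-.14,.05,.45),H[2]),("look2",hp(-.14,.05,.40),H[2]),("kf",hp(-.06,.082,.275),H[2]),("kfup",hp(-.06,.082,.36),H[2]),("kb",hp(.03,.082,.275),H[2]),("kbup",hp(.03,.082,.34),H[2]),("g0",hp(-.112,.119,.257),H[2]),("g1",hp(-.112,.01,.257),H[2])]:
    q=ctrl.ik(p,down(yw,fl)); print(n,np.round(p,3),None if q is None else np.round(q,2))
f,T=wshot("w0"); print(f["T_tool_cam"].round(3).tolist(),f["fx"])
E
```

```text
0
pan [0.324 0.321 0.04 ] [ 0.62  0.43 -0.69  0.46 -0.    0.75]
panup [0.324 0.321 0.2  ] [ 0.62  0.2  -0.5   0.87 -0.    0.75]
goal [0.495 0.067 0.04 ] [-0.01  0.48 -0.58  0.51  0.    0.17]
look [0.556 0.106 0.45 ] [0.06 0.32 0.31 1.56 0.   0.24]
look2 [0.556 0.106 0.4  ] [0.06 0.31 0.17 1.43 0.   0.24]
kf [0.64  0.123 0.275] [0.08 0.51 0.15 1.22 0.   0.26]
kfup [0.64  0.123 0.36 ] [0.08 0.49 0.34 1.42 0.   0.26]
kb [0.729 0.106 0.275] [0.04 0.69 0.48 1.35 0.   0.23]
kbup [0.729 0.106 0.34 ] [0.04 0.7  0.65 1.52 0.   0.23]
g0 [0.596 0.169 0.257] [0.16 0.45 0.02 1.14 0.   0.34]
g1 [0.576 0.062 0.257] [-0.02  0.37 -0.1   1.1   0.    0.16]
1
pan [0.324 0.321 0.04 ] [ 0.62  0.43 -0.69  0.46 -0.   -2.39]
panup [0.324 0.321 0.2  ] [ 0.62  0.2  -0.5   0.87 -0.   -2.39]
goal [0.495 0.067 0.04 ] [-0.01  0.48 -0.58  0.51  0.   -2.97]
look [0.556 0.106 0.45 ] [ 0.06  0.32  0.31  1.56  0.   -2.9 ]
look2 [0.556 0.106 0.4  ] [ 0.06  0.31  0.17  1.43  0.   -2.9 ]
kf [0.64  0.123 0.275] [ 0.08  0.51  0.15  1.22  0.   -2.88]
kfup [0.64  0.123 0.36 ] [ 0.08  0.49  0.34  1.42  0.   -2.88]
kb [0.729 0.106 0.275] [ 0.04  0.69  0.48  1.35  0.   -2.91]
kbup [0.729 0.106 0.34 ] [ 0.04  0.7   0.65  1.52  0.   -2.91]
g0 [0.596 0.169 0.257] [ 0.16  0.45  0.02  1.14  0.   -2.8 ]
g1 [0.576 0.062 0.257] [-0.02  0.37 -0.1   1.1   0.   -2.98]
[[0.001, -0.961, -0.277, 0.07], [1.0, 0.001, 0.001, 0.002], [-0.0, -0.277, 0.961, -0.125], [0.0, 0.0, 0.0, 1.0]] 366.3638867612633
```

```bash
python3 - <<'E'
from rb import *
ctrl.movep(hp(-.12,.05,.42),down(H[2])); wshot("wh")
ctrl.movep(place(P,[-.192,0,.2])[0],down(P[2])); wshot("wp"); print(ctrl.read_clock())
E
python3 -c "
import cv2,numpy as np
cv2.imwrite('pics/pair.png',np.hstack([cv2.resize(cv2.imread('pics/wp.png'),(400,300))]*1))"
```

```text
3.7917
```

View pics/wh.png

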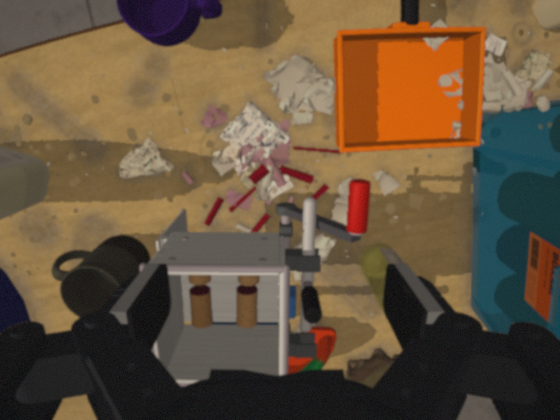

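View pics/wp.png

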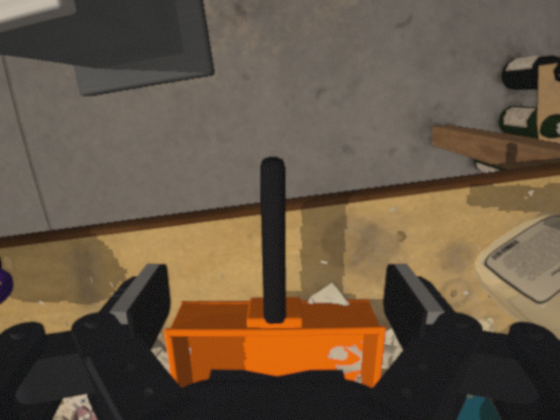

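wh: the red grip runs (360,180) to (358,235) and the knob is at about (311,304). The front rim's outer corners are at about (160,265) and (289,265), and two or more corks lie inside. The pan rim is (336,31), (485,28), (482,147), (340,152).
wp: the pan handle is centred on column 273, with its tip at row 160 and base at about row 318.

Run:
```python
from rb import *
load("wh");load("wp")
L=[[-.112,.119,.257],[-.03,.082,.27],[-.06,-.06,.27],[-.06,.06,.27]]
uv=np.array([(359,207),(311,304),(160,265),(289,265)])
q,r=fit([("wh",L,uv)],H); print(q,r.tolist())
q,r=fit([("wh",L[:2],uv[:2])],H); print(q,r.tolist())
p=[[-.075,-.095,.055],[-.075,.095,.055],[.075,.095,.055],[.075,-.095,.055]]
o1=("wh",p,np.array([(336,31),(485,28),(482,147),(340,152)]))
# handle centre-line at top of handle
o2=("wp",[[-.225,0,.053],[-.082,0,.053]],np.array([(273,158),(274,318)]))
for o in([o1],[o2],[o1,o2]): q,r=fit(o,P);print("pan",q,r.tolist(),place(q,[-.192,0,.04]))
```

```text
[ 0.68816135  0.03481815 -0.2025812 ] [[5.3, -1.2], [5.0, -2.3], [-12.8, 1.1], [2.3, 4.4]]
[ 0.68961245  0.03067975 -0.19640605] [[-0.2, 0.5], [0.2, -0.6]]
pan [ 0.52489116  0.29549577 -0.1211091 ] [[2.8, 1.8], [-1.2, 1.0], [-3.8, -2.8], [1.6, -0.7]] [[0.33429751 0.31869191 0.04      ]]
pan [ 0.52012496  0.29555879 -0.13192664] [[-0.0, -2.4], [0.0, 3.3]] [[0.32979338 0.32081529 0.04      ]]
pan [ 0.52243138  0.29597596 -0.12631128] [[3.2, -0.7], [-0.7, -0.6], [-3.8, -4.2], [1.4, -3.0], [-0.7, 0.5], [0.3, 5.5]] [[0.33196098 0.32016329 0.04      ]]
```

```bash
sed -i 's/^H=.*/H=np.array([.688,.031,-.195]); P=np.array([.520,.2956,-.13])/' rb.py
python3 - <<'E'
from rb import *
g=lambda q,z:place(q,[-.192,0,z])[0]
ctrl.movep(g(P,.12),down(P[2])); ctrl.move_l(g(P,.04),.1); ctrl.grab(40)
print(ctrl.read_finger_gap(),ctrl.read_grasp_force(),ctrl.read_contact_force(),ctrl.read_position())
if ctrl.read_grasp_force()>5:
    ctrl.move_l(g(H,.04),.1,rot=down(H[2])); print(ctrl.read_contact_force(),ctrl.read_finger_gap(),ctrl.read_grasp_force())
    ctrl.let_go(); ctrl.move_l(g(H,.13),.15); 
    wshot("wg")
import cv2
f=ctrl.grab_frame("side"); cv2.imwrite("pics/s2.png",f["img"][:,:,::-1]); print(ctrl.read_clock())
E
python3 -c "
import cv2,numpy as np
a=cv2.imread('pics/wg.png');b=cv2.imread('pics/s2.png')[150:340,170:420]
cv2.imwrite('pics/m1.png',np.hstack([cv2.resize(a,(400,300)),cv2.resize(b,(395,300))]))"
```

```text
0.2233199894939659 44.56396043300629 [-0.21274648 -0.36943056  1.65477627] [0.32961704 0.32041019 0.04010044]
[-1.00791175  1.68539813  2.75704996] 0.22549912909367795 44.68997240066528
10.4583
```

View pics/m1.png

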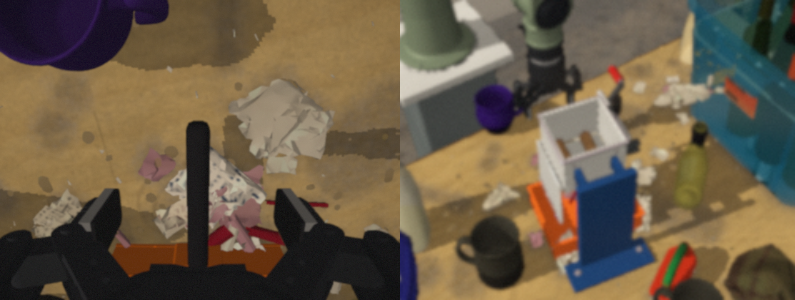

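The pan is under the hopper, with its handle tip at (198,122) in the half view, and nothing else was disturbed. Next I'll draw the bolt.

```bash
python3 - <<'E'
from rb import *
load("wg"); t=ray("wg",np.array([277.,171.]),.053); print("tip",t,"pan err",t-place(H,[-.225,0,0])[0][:2])
ctrl.grab(20); r=down(H[2])
ctrl.movep(hp(-.06,.082,.37),r)
print("down hit",ctrl.move_l(hp(-.06,.082,.279),.1,until_force=6),ctrl.read_position())
hit=ctrl.move_l(hp(.0,.082,.279),.03,until_force=9)
p=ctrl.read_position(); c,s=np.cos(H[2]),np.sin(H[2]); d=p[:2]-H[:2]
print(hit,"local",c*d[0]+s*d[1],-s*d[0]+c*d[1],ctrl.read_contact_force())
ctrl.move_l(hp(-.05,.082,.279),.06); ctrl.move_l(hp(-.05,.082,.37),.15)
ctrl.let_go(); ctrl.movep(hp(-.12,.05,.42),r); wshot("wb"); print(ctrl.read_clock())
E
python3 -c "
import cv2,numpy as np
a=cv2.imread('pics/wb.png')[150:400,120:420]
cv2.imwrite('pics/m2.png',cv2.resize(a,None,fx=2.3,fy=2.3))"
```

```text
tip [0.46898248 0.07654892] pan err [0.00171821 0.00195145]
down hit False [0.64540242 0.12307517 0.2797966 ]
True local -0.01377826117387912 0.0820761325493791 [-0.33497782 -0.44816756  0.5602768 ]
17.6
```

View pics/m2.png

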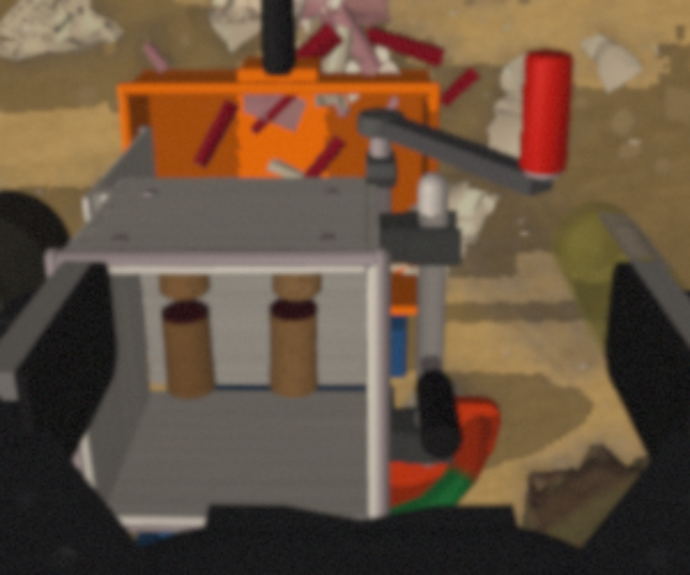

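The bolt is drawn: the stop came at the expected position and the rod is clear of the lever. Next I'll grip the lever and swing the door open.

```bash
cat >> rb.py <<'E'
def arc(th,dx=-.112,z0=0): a=.61-th; return hp(dx,.062+.1*np.sin(a),.175+.1*np.cos(a)+z0)
E
python3 - <<'E'
from rb import *
r=down(H[2])
ctrl.movep(arc(0)+[0,0,.08],r); print(ctrl.move_l(arc(0),.1,until_force=8))
ctrl.grab(25); print("gap",ctrl.read_finger_gap(),ctrl.read_grasp_force(),ctrl.read_contact_force())
for th in np.linspace(0,1.1,9)[1:]:
    ctrl.move_l(arc(th),.06); print(round(th,2),np.round(ctrl.read_contact_force(),1),round(ctrl.read_finger_gap(),3))
ctrl.sleep(1.0)
import cv2
for n in("side","top"):
  f=ctrl.grab_frame(n); cv2.imwrite(f"pics/{n}3.png",f["img"][:,:,::-1])
print(ctrl.read_clock(),ctrl.read_position())
a=cv2.imread('pics/side3.png')[170:340,190:400]
b=cv2.imread('pics/top3.png')[110:280,200:370]
cv2.imwrite('pics/m3.png',np.hstack([cv2.resize(a,(440,356)),cv2.resize(b,(356,356))]))
E
```

```text
False
gap 0.1985119480677012 25.21207630634308 [-2.61777381 -7.32586711  3.13069327]
0.14 [ 0.9 -2.5 -2.3] 0.198
0.28 [-1.   0.9  4.7] 0.2
0.41 [-0.1  1.4  6.9] 0.198
0.55 [-0.1  1.   6.7] 0.195
0.69 [ 0.7 -0.2  5.7] 0.204
0.82 [ 1.7 -1.2  3.3] 0.199
0.96 [ 3.1 -0.8  2.3] 0.202
1.1 [ 5.4 -1.7  0.6] 0.198
23.7833 [0.58116847 0.06671434 0.26271325]
```

View pics/m3.png

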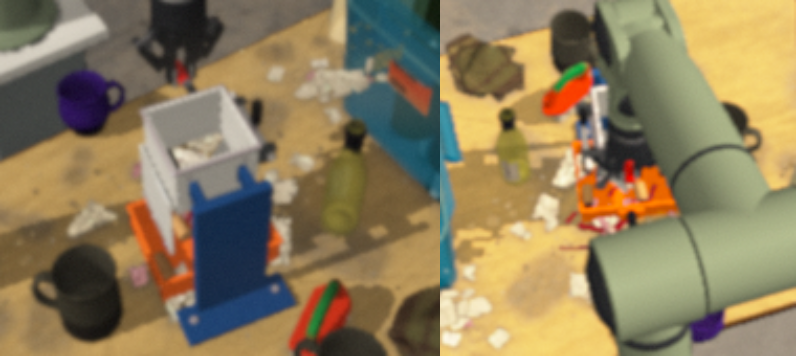

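The door is open and the hopper floor shows empty from the side. I'll release the lever and check the corks in the pan from two wrist angles plus the side view.

Run:
```python
from rb import *
import cv2
r=down(H[2]); p0=ctrl.read_position()
ctrl.let_go(); ctrl.move_l(p0+[0,0,.1],.15)
ctrl.movep(hp(.0,0,.42),r); wshot("v1")
c,s=np.cos(H[2]),np.sin(H[2])
for t,x,z in((.6,-.30,.27),(.5,-.30,.27),(.4,-.3,.27)):
    M=R.from_rotvec(np.array([-s,c,0])*-t)*R.from_rotvec(r)
    if ctrl.ik(hp(x,0,z),M.as_rotvec()) is not None:
        ctrl.movep(hp(x,0.0,z),M.as_rotvec()); wshot("v2"); print("tilt",t,M.as_matrix()[:,2]); break
f=ctrl.grab_frame("side"); cv2.imwrite("pics/s4.png",f["img"][:,:,::-1]); print(ctrl.read_clock())
a=cv2.imread('pics/v1.png')[60:360,130:430];b=cv2.imread('pics/v2.png');d=cv2.imread('pics/s4.png')[200:320,230:340]
cv2.imwrite('pics/m4.png',np.vstack([np.hstack([cv2.resize(a,(400,300)),cv2.resize(d,(400,300),interpolation=cv2.INTER_CUBIC)]),np.hstack([cv2.resize(b,(400,300)),cv2.resize(b[60:270,140:420],(400,300))])]))
```

```text
tilt 0.6 [ 0.55394118 -0.10940882 -0.82533561]
27.4667
```

View pics/m4.png

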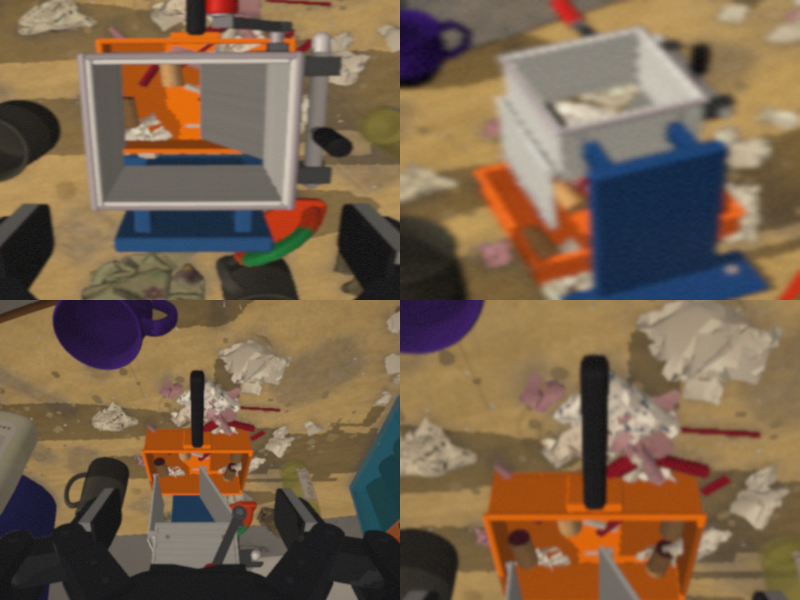

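The hopper and door are empty. The front view shows corks in the pan at about (525,548), (568,528) and (660,540), the last possibly two, and none on the table. I'll check the blobs at the right numerically.

Run:
```python
from rb import *
import cv2
load("v2"); a=cv2.imread("pics/v2.png"); h=cv2.cvtColor(a,cv2.COLOR_BGR2HSV)
print("sample",h[220,257],h[232,228],h[241,321],h[222,326],h[210,290])
m=(h[...,1]>70)&(h[...,1]<185)&(h[...,0]>5)&(h[...,0]<22)
m[:195]=0;m[275:]=0;m[:,:205]=0;m[:,350:]=0
d=(h[...,2]<75)&(h[...,0]<180); d[:205]=0; d[275:]=0; d[:,:205]=0; d[:,345:]=0
for nm,mm in(("cork",m),("dark",d)):
    n,_,st,ce=cv2.connectedComponentsWithStats(mm.astype(np.uint8))
    for i in range(1,n):
        if st[i,4]>25: print(nm,st[i],ce[i].round(),np.round((lambda w:R.from_euler('z',-H[2]).apply([w[0]-H[0],w[1]-H[1],0])[:2])(ray("v2",ce[i],.02)),3))
for y in range(206,262,3): print(y," ".join("%3d/%3d/%3d"%tuple(h[y,x]) for x in range(304,340,4)))
```

```text
sample [ 15 133 177] [ 15 132  95] [ 14 140 100] [ 14 134 103] [ 13 234 192]
cork [268 195  16  11  35] [276. 201.] [-0.051  0.002]
cork [250 213  36  13 251] [263. 218.] [-0.015 -0.015]
cork [304 215  36  40 630] [324. 234.] [0.026 0.075]
cork [205 226  55  49 786] [226. 248.] [ 0.063 -0.076]
cork [268 227  82  48 517] [321. 255.] [0.086 0.076]
dark [216 221  14  11 120] [223. 226.] [ 0.005 -0.075]
dark [319 229  10  11  55] [323. 234.] [0.025 0.073]
206  12/232/158  12/231/159  13/232/157  13/239/157  12/236/157  12/231/158  12/232/158  13/239/159  12/232/158
209  13/239/164  12/233/164  12/220/168  12/228/167  12/229/167  13/231/167  13/240/165  13/237/166  12/232/167
212  13/232/218  13/237/218  13/237/218  13/235/219  13/235/219  13/237/218  13/231/219  13/233/219  13/239/218
215  12/220/158  12/228/159  12/225/160  13/236/158  13/236/158  13/161/117  13/160/123  13/157/125  13/162/126
218  13/234/149  12/226/149  12/224/149  12/224/149  13/234/145  14/135/ 96  14/137/104  15/139/108  15/141/105
221  12/226/150  12/228/149  12/222/149  12/226/149  13/232/141  15/129/ 95  14/134/
[... 783 characters left out ...]
/ 99  14/ 77/142  12/211/104
245  12/228/162  12/230/164  12/178/130  15/140/ 93  15/141/ 98  14/139/101  12/167/125  12/ 99/160  12/216/105
248  13/239/158  12/229/159  13/169/145  16/143/ 96  15/151/ 98  15/139/ 97  13/232/152  11/208/163  12/226/104
251  12/228/158  12/236/157  12/198/156  15/148/146  15/147/116  13/162/110  12/231/158  12/235/165  12/215/109
254  13/237/158  13/239/157  13/237/159  12/201/156  13/177/147  12/224/149  12/225/159  12/225/160  13/229/108
257  11/218/159  12/225/161  13/239/157  12/225/159  12/232/158  12/233/159  12/223/160  12/236/161  12/228/113
260  12/221/158  12/233/159  12/226/160  13/236/158  13/239/158  11/223/160  12/233/159  12/225/161  12/220/131
```

There are two separate corks at the right (rows 215–228 and 239–253), so all four are in the pan. Next I'll shut the door.

Run:
```python
from rb import *
r=down(H[2])
ctrl.move_l(hp(-.27,0,.40),.2); ctrl.movep(arc(1.1)+[0,0,.1],r)
print(ctrl.move_l(arc(1.1),.1,until_force=10))
ctrl.grab(25); print("gap",ctrl.read_finger_gap(),ctrl.read_grasp_force())
for th in np.linspace(1.1,0.04,8)[1:]:
    ctrl.move_l(arc(th),.07)
print(np.round(ctrl.read_contact_force(),1),ctrl.read_finger_gap())
hit=ctrl.move_l(arc(-.06),.02,until_force=8); p=ctrl.read_position(); print(hit,p-arc(0),np.round(ctrl.read_contact_force(),1))
ctrl.let_go(); ctrl.move_l(p+[0,0,.1],.15)
# bolt home
ctrl.grab(20); ctrl.movep(hp(.035,.082,.37),r)
print("down",ctrl.move_l(hp(.035,.082,.279),.1,until_force=6))
hit=ctrl.move_l(hp(-.025,.082,.279),.03,until_force=10)
p=ctrl.read_position(); c,s=np.cos(H[2]),np.sin(H[2]); d=p[:2]-H[:2]
print(hit,"local x",c*d[0]+s*d[1],"expect -.011",ctrl.read_contact_force(),ctrl.read_clock())
ctrl.move_l(hp(.03,.082,.279),.06); ctrl.move_l(hp(.03,.082,.38),.15)
ctrl.let_go(); ctrl.movep(hp(-.12,.05,.42),r); wshot("wc"); print(ctrl.read_clock())
```

```text
False
gap 0.20315687958816797 24.96247172355652
[ 0.9 -1.6 -3. ] 0.20223054546783537
True [-0.00059208 -0.00288923  0.00165625] [-0.5 -0.1  4.3]
down False
True local x -0.010949385202559943 expect -.011 [ 3.51241263 -0.59537982  0.98843972] 39.1333
42.3
```

Run:
```python
from rb import *
import cv2
C0={}
for n in("wh","wb","wc"):
    load(n); h=cv2.cvtColor(cv2.imread(f"pics/{n}.png"),cv2.COLOR_BGR2HSV)
    m=((h[...,0]<5)|(h[...,0]>175))&(h[...,1]>200)&(h[...,2]>110); m[:150]=0;m[280:]=0;m[:,:330]=0;m[:,420:]=0
    k,_,st,ce=cv2.connectedComponentsWithStats(m.astype(np.uint8)); i=1+st[1:,4].argmax()
    b=(h[...,2]<50); b[:240]=0;b[345:]=0;b[:,:295]=0;b[:,330:]=0
    k,_,s2,c2=cv2.connectedComponentsWithStats(b.astype(np.uint8)); j=1+s2[1:,4].argmax()
    print(n,"grip",ce[i].round(1),ray(n,ce[i],.257).round(4),"knob",c2[j].round(1),s2[j],ray(n,c2[j],.27).round(4))
```

```text
wh grip [357.8 206.1] [0.6016 0.1686] knob [310.5 304.3] [302 286  19  37 534] [0.6769 0.1162]
wb grip [356.9 198.2] [0.6015 0.1686] knob [308.5 329.3] [295 311  25  34 565] [0.7085 0.109 ]
wc grip [357.  198.5] [0.6016 0.1686] knob [310.8 295.4] [302 277  19  36 513] [0.6748 0.1166]
```

The grip is back exactly where it was when shut, and the knob is home. Last step is the tug test, in small steps while watching the force.

Run:
```python
from rb import *
r=down(H[2]); off=np.array([-.0006,-.0029,.0017])
ctrl.movep(arc(0)+off+[0,0,.08],r); ctrl.move_l(arc(0)+off,.1,until_force=8); 
t=hp(0,-.819,.573)-hp(0,0,0); p=ctrl.read_position()
F=lambda:-float(ctrl.read_contact_force()@t)
fa=F(); ctrl.grab(30); ctrl.sleep(.2); print("before/after grab",fa,F())
for k in range(1,26):
    ctrl.move_l(p+t*.0007*k,.02); ctrl.sleep(.05); f=F()-fa; print(k,round(f,1),end="; ")
    if f>10: break
ctrl.sleep(.5); print("hold",F()-fa,ctrl.read_position()-p)
ctrl.move_l(p,.02); print("back",F()-fa)
hit=ctrl.move_l(p-t*.004,.02,until_force=8); 
ctrl.let_go(); q=ctrl.read_position(); ctrl.move_l(q+[0,0,.1],.15)
ctrl.movep(hp(-.12,.05,.42),r); wshot("wd"); print(ctrl.read_clock())
import cv2
load("wd"); h=cv2.cvtColor(cv2.imread("pics/wd.png"),cv2.COLOR_BGR2HSV)
m=((h[...,0]<5)|(h[...,0]>175))&(h[...,1]>200)&(h[...,2]>110); m[:150]=0;m[280:]=0;m[:,:330]=0;m[:,420:]=0
k,_,st,ce=cv2.connectedComponentsWithStats(m.astype(np.uint8)); i=1+st[1:,4].argmax()
b=(h[...,2]<50); b[:240]=0;b[345:]=0;b[:,:295]=0;b[:,330:]=0
k,_,s2,c2=cv2.connectedComponentsWithStats(b.astype(np.uint8)); j=1+s2[1:,4].argmax()
print(ray("wd",ce[i],.257).round(4),ray("wd",c2[j],.27).round(4))
```

```text
before/after grab 1.06632964263102 -1.1005635382909473
1 -0.8; 2 2.1; 3 3.0; 4 1.8; 5 3.2; 6 5.6; 7 6.7; 8 12.0; hold 12.276011915798861 [-0.00118303 -0.00441019  0.00300799]
back -0.07076385737925017
50.2583
[0.6015 0.1686] [0.6747 0.1166]
```

The tug held about 12 N for 0.5 s. The door and bolt measure unchanged, and the gripper is clear of everything.

```bash
python3 -c "
from cell import ctrl
print(ctrl.sign_off(),ctrl.read_clock())"
```

```text
the job is handed in; nothing more can be done
the job is handed in; nothing more can be done
```

The job is handed in, with no verdict returned: all four corks are in the pan under the hopper, the door is shut and the bolt home, and the bolt held a 12 N tug on the lever; the clock read about 50 s of the 72 s allowed.

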